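# Set out a graduated row of vases on a pottery stall

## Task

This is a set of six banded vases; the tallest and the smallest already stand at the two ends of the display riser. Take the other four off the ware board and stand them upright on the four dark felt mats in between, one in the middle of each mat, so that the whole row steps down in height from the tallest vase to the smallest. Set each one down rather than dropping it, tip none over, and leave the two end vases where they stand.

Things in the scene. Friction and masses are not known exactly. Their poses are not given: they have to be found in the camera images.
- vase_a_mid (a point): Centre (half-way up, 60 mm above the foot) of the shortest of the four loose vases: ochre pottery with two blue bands on a round belly, 120 mm tall, belly 69 mm and foot 52 mm across. Its top 45 mm is a straight open collar 37 mm across, to grip from above. Stands on the pale ware board (18 mm thick, nearer the robot), in any order. Round: yaw means nothing; z up. 0.2 to 0.8 kg.
- vase_b_mid (a point): Centre (half-way up, 75 mm above the foot) of the second shortest of the four loose vases: ochre pottery with three blue bands on a round belly, 150 mm tall, belly 78 mm and foot 58 mm across. Its top 45 mm is a straight open collar 40 mm across, to grip from above. Stands on the pale ware board (18 mm thick, nearer the robot), in any order. Round: yaw means nothing; z up. 0.2 to 0.8 kg.
- vase_c_mid (a point): Centre (half-way up, 90 mm above the foot) of the second tallest of the four loose vases: ochre pottery with four blue bands on a round belly, 180 mm tall, belly 87 mm and foot 63 mm across. Its top 45 mm is a straight open collar 43 mm across, to grip from above. Stands on the pale ware board (18 mm thick, nearer the robot), in any order. Round: yaw means nothing; z up. 0.2 to 0.8 kg.
- vase_d_mid (a point): Centre (half-way up, 105 mm above the foot) of the tallest of the four loose vases: ochre pottery with five blue bands on a round belly, 210 mm tall, belly 96 mm and foot 68 mm across. Its top 45 mm is a straight open collar 46 mm across, to grip from above. Stands on the pale ware board (18 mm thick, nearer the robot), in any order. Round: yaw means nothing; z up. 0.2 to 0.8 kg.
- mat_1: Dark round felt mat, 92 mm across, fixed flat on the dark display riser (top 50 mm above the table, beyond the ware board): first from the robot's right (lowest y) of the four empty mats. Origin at its centre, at the height where a vase's foot rests; z up, y along the row to the robot's left. Mats are 110 mm apart; the end vases stand on two more, 110 mm beyond these.
- mat_2: Dark round felt mat, 92 mm across, fixed flat on the dark display riser (top 50 mm above the table, beyond the ware board): second from the robot's right of the four empty mats. Origin at its centre, at the height where a vase's foot rests; z up, y along the row to the robot's left. Mats are 110 mm apart; the end vases stand on two more, 110 mm beyond these.
- mat_3: Dark round felt mat, 92 mm across, fixed flat on the dark display riser (top 50 mm above the table, beyond the ware board): third from the robot's right of the four empty mats. Origin at its centre, at the height where a vase's foot rests; z up, y along the row to the robot's left. Mats are 110 mm apart; the end vases stand on two more, 110 mm beyond these.
- mat_4: Dark round felt mat, 92 mm across, fixed flat on the dark display riser (top 50 mm above the table, beyond the ware board): fourth from the robot's right (highest y) of the four empty mats. Origin at its centre, at the height where a vase's foot rests; z up, y along the row to the robot's left. Mats are 110 mm apart; the end vases stand on two more, 110 mm beyond these.
- end_tall_mid (a point): Centre (half-way up, 120 mm above its foot) of the tallest vase of the set, 240 mm tall, six blue bands, belly 105 mm and collar 49 mm across, already standing at one end of the riser's row: at the right end in some starts, the left in others. It stands loose and stays where it is.
- end_small_mid (a point): Centre (half-way up, about 48 mm above its foot) of the smallest vase of the set, 95 mm tall, one blue band, belly 62 mm and collar 35 mm across, already standing at the other end of the riser's row. It stands loose and stays where it is.

How it is judged (in metres and radians):
At the end, for the whole second after the job is handed in: Each of the four vases stands upright (6 degrees), released and at rest, within 12 mm of the centre of its own mat, in order of height: the tallest next to the tall end vase, the shortest next to the small one. Both end vases are upright and within 20 mm of where they began (((horizontal distance between end_tall_mid and mat_1 below 0.2 m and horizontal distance between vase_a_mid and mat_4 below 0.012 m and z of vase_a_mid in the frame of mat_4 between 0.055 and 0.066 m and horizontal distance between vase_b_mid and mat_3 below 0.012 m and z of vase_b_mid in the frame of mat_3 between 0.07 and 0.081 m and horizontal distance between vase_c_mid and mat_2 below 0.012 m and z of vase_c_mid in the frame of mat_2 between 0.085 and 0.096 m and horizontal distance between vase_d_mid and mat_1 below 0.012 m and z of vase_d_mid in the frame of mat_1 between 0.1 and 0.111 m) or (horizontal distance between end_tall_mid and mat_4 below 0.2 m and horizontal distance between vase_a_mid and mat_1 below 0.012 m and z of vase_a_mid in the frame of mat_1 between 0.055 and 0.066 m and horizontal distance between vase_b_mid and mat_2 below 0.012 m and z of vase_b_mid in the frame of mat_2 between 0.07 and 0.081 m and horizontal distance between vase_c_mid and mat_3 below 0.012 m and z of vase_c_mid in the frame of mat_3 between 0.085 and 0.096 m and horizontal distance between vase_d_mid and mat_4 below 0.012 m and z of vase_d_mid in the frame of mat_4 between 0.1 and 0.111 m)) and angle between each of vase_a_mid, vase_b_mid, vase_c_mid, vase_d_mid, end_tall_mid, end_small_mid's own z axis and vertical below 0.1 rad and linear speed of each of vase_a, vase_b, vase_c, vase_d below 0.02 m/s and angular speed of each of vase_a, vase_b, vase_c, vase_d below 0.2 rad/s and distance of each of end_tall_mid, end_small_mid from where it was at the start of the episode below 0.02 m); the robot touches nothing.
It fails at once if an end vase is shifted by more than 20 mm (distance of any of end_tall_mid, end_small_mid from where it was at the start of the episode above 0.02 m).
It fails at once if a vase is tipped over (past 30 degrees) (angle between any of vase_a_mid, vase_b_mid, vase_c_mid, vase_d_mid, end_tall_mid, end_small_mid's own z axis and vertical above 0.52 rad).
It fails at once if a vase is let fall: moving faster than 0.3 m/s, untouched by the fingers, more than 12 mm above where it would stand on a mat ((contact force between the fingers and vase_a below 0.02 N and linear speed of vase_a above 0.3 m/s and height (world z) of vase_a_mid above 0.122 m) or (contact force between the fingers and vase_b below 0.02 N and linear speed of vase_b above 0.3 m/s and height (world z) of vase_b_mid above 0.137 m) or (contact force between the fingers and vase_c below 0.02 N and linear speed of vase_c above 0.3 m/s and height (world z) of vase_c_mid above 0.152 m) or (contact force between the fingers and vase_d below 0.02 N and linear speed of vase_d above 0.3 m/s and height (world z) of vase_d_mid above 0.167 m)).
It also fails if it takes over 120 s, if anything falls off the work surface, if the arm or the gripper's body presses on something with over 40 N, if the wrist force passes 120 N, or if a joint passes its speed limit or range.

## Robot

A 6-joint arm with a two-finger parallel gripper is mounted at the origin on the work surface. World frame = base frame: x ahead of the robot, y to its left, z up, the work surface at z = 0. Lengths are in mm, angles in rad, forces in N, time in s.
With the tool pointing down it reaches from about 350 to 975 mm from the base axis. Payload 7.1 kg.
Tool frame: the origin (TCP) lies midway between the tips of the shut fingers; the grasp point (between the pads) lies 19 mm behind it (ctrl.grasp_offset is the distance from the TCP to the grasp point, in mm); z points along the fingers, y is the line along which they close (so a half turn about z gives the same grasp; the last joint's range is limited). The gripper opens to 88 mm and grips with 3 to 60 N. Pads are 20 mm wide; open, the fingers measure 115 mm over their backs; the gripper's body (75 mm by 178 mm) begins 61 mm behind the grasp point.
Start: joints at [1.283, 0.423, 1.63, -0, 1.089, -0.019], TCP at [165.953, 602.548, 222.675] pointing down, gripper open.
Joint ranges: [-3, 3], [-0.9, 2.11], [0.09, 2.58], [-1.31, 4.45], [0.11, 2.69], [-2.54, 2.54]. Speed limits (rad/s): [2.39, 2.39, 3.01, 3.14, 3.14, 3.14].

## Interface

Orientations are given as a rotation vector (axis times angle).
In Python, from workcell import sensors, viewer, ctrl gives the robot as it stands. The module is installed in compiled form; this text tells all that it offers.
- The arm moves only by the shell command python3 -m handwheel 'ROWS'. ROWS is JSON, a list of rows, each a list of 7 numbers: the shift along the tool's x, y, z in mm, then the turn, a rotation vector about the tool's x, y, z in rad, then the closure, from 0 (fully open) to 1 (shut). In form: [[x, y, z, rx, ry, rz, jaw], ...]. A call has 1 to 10 rows; each row shifts and turns the commanded pose from where the row before left it, along the tool's axes as they then stand; what a row does not reach is not made up. A row lasts 1/8 s, in which the tool goes at most 62.5 mm and 10.7 degrees, less where a joint would pass 70% of its speed; a pose out of reach is approached as far as the arm can. A call is refused whole if a number of a shift passes 62.5 or a number of a turn 0.188, either way. A call with a gripper value outside its range is refused whole. The fingers move at their own pace and stop on an object; the grip force is fixed at half the most. Time passes only in rows, so rows that do not move let the fingers close. It gives the time, the measured TCP pose, the force, the opening and the grip force at its end, in the units of the state.
- sensors.get_obs(): the state, without advancing time (a new reading comes with each control period).
- viewer.get_image(name): name is "side" or "top"; returns a dict with "frame" (384x512x3 uint8, blue, green, red), "fov_y" (degrees; the focal length in pixels is half the picture's height over the tangent of half this angle, whatever the lens; pixels are square), "cx", "cy" (the principal point, pixels), "R" (3x3) and "t" (3): a world point X has camera coordinates R X + t. Camera axes: x right, y down, z forward; pixel columns grow to the right and rows downward; lengths in mm; the calibration is good to about 2 mm. A picture is of the moment at which its call begins. There is no depth.
- ctrl.close_job(): hands the job in; it is judged then, once.
The state is a dict: "t": time; "qpos": joint angles; "qvel": joint speeds; "joint_torque": joint torques, N m; "ee_pos": TCP position; "orientation": TCP orientation; "ft_force": force on the tool from outside, world axes, zero at the start; "moment": the same for the moment, N m; "width": finger opening in mm; "grasp_force": force on a finger pad.
Only numpy, scipy, OpenCV 4.12 (cv2) and the standard library are available. Lean on these libraries where they do the work, as an engineer would, in place of code of your own. Each camera call takes 0.05 s, during which the arm holds its last target. There are 200 camera calls.

## Working session

There is one attempt and no reset: what is moved stays moved. The work goes in short steps, Python scripts to look and compute and a shell command to move; the robot and the scene stay as the last step left them, time stands still between calls to the robot, and variables do not carry over. Pictures are saved under pics/ and viewed, at most 14 in all, crops included, and the job is handed in when it is done.

```bash
mkdir -p pics
python3 - <<'E'
from workcell import sensors, viewer, ctrl
import cv2,json,numpy as np
for n in("top","side"):
    d=viewer.get_image(n); cv2.imwrite(f"pics/{n}0.png",d["frame"])
    print(n,d["fov_y"],d["cx"],d["cy"],np.round(d["R"],4).tolist(),np.round(d["t"],1).tolist(),[k for k in d])
    np.savez(f"{n}0.npz",**{k:v for k,v in d.items()})
o=sensors.get_obs();print({k:np.round(v,3).tolist() for k,v in o.items()})
E
```

```text
top 51.931189106219364 250.9265634348767 180.41869148352063 [[0.0045, -1.0, 0.0064], [-0.9902, -0.0053, -0.1392], [0.1392, -0.0057, -0.9902]] [-22.6, 573.8, 1032.1] ['frame', 'fov_y', 'cx', 'cy', 'R', 't']
side 52.32406556563708 254.6331151845697 195.03461236656247 [[0.9988, -0.0476, -0.0134], [-0.0441, -0.7347, -0.6769], [0.0224, 0.6767, -0.7359]] [-526.8, 126.7, 1068.6] ['frame', 'fov_y', 'cx', 'cy', 'R', 't']
{'t': 0.1, 'qpos': [1.283, 0.424, 1.631, 0.0, 1.089, -0.019], 'qvel': [0.0, -0.001, -0.001, -0.0, -0.001, 0.0], 'joint_torque': [-0.001, -54.561, -27.432, 0.064, 0.019, -0.0], 'ee_pos': [165.826, 602.107, 222.001], 'orientation': [-0.421, -3.113, 0.002], 'ft_force': [-0.15, 0.314, -0.11], 'moment': [-0.019, -0.017, -0.005], 'grasp_force': 0.0, 'width': 87.807}
```

View pics/top0.png

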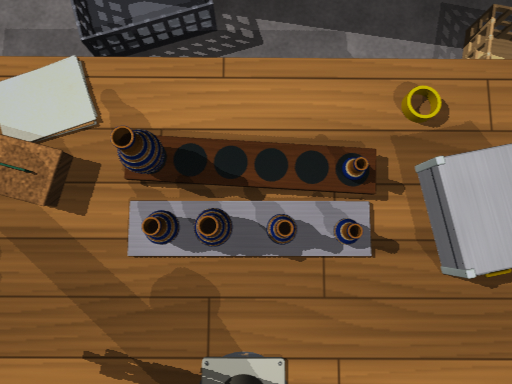

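View pics/side0.png

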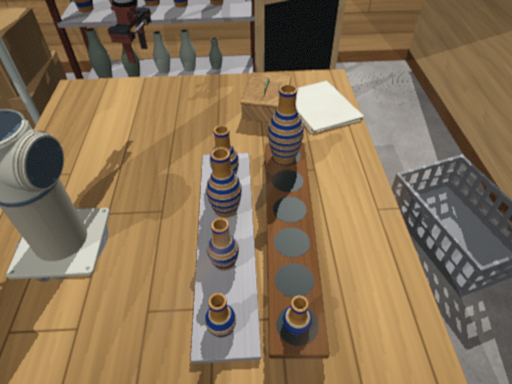

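Top view: the tall end vase is on the left (high y, rim ≈(123,138)) and the small one at (360,165). The mats are at (190,160), (231,162), (272,164) and (312,167), and the loose rims at (151,226), (210,226), (283,229) and (354,231). Next I'll zoom in to get precise rims.

Run:
```python
import cv2
a=cv2.imread("pics/top0.png")[120:265,110:385]
b=cv2.imread("pics/side0.png")[75:360,185:345]
cv2.imwrite("pics/topc.png",cv2.resize(a,(275*29//10,145*29//10),interpolation=cv2.INTER_CUBIC))
cv2.imwrite("pics/sidec.png",cv2.resize(b,None,fx=2,fy=2,interpolation=cv2.INTER_CUBIC))
```

```text
(no output)
```

View pics/topc.png

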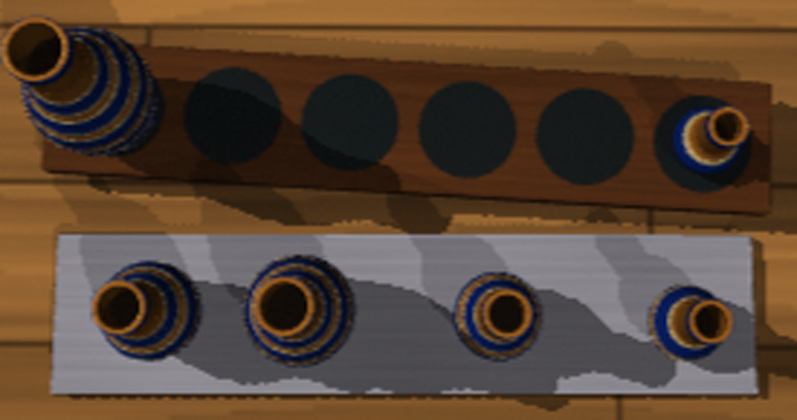

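View pics/sidec.png

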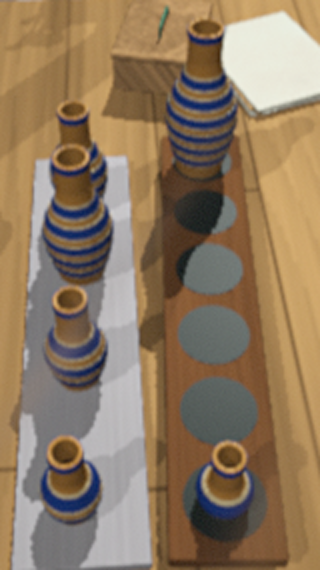

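```bash
cat > h.py <<'E'
import numpy as np
def cam(n,f="0"):
    d=np.load(f"{n}{f}.npz"); return d,192/np.tan(np.radians(d["fov_y"]/2))
def ray(n,p):
    d,f=cam(n); R,t=d["R"],d["t"]
    v=R.T@np.array([(p[0]-d["cx"])/f,(p[1]-d["cy"])/f,1]); return -R.T@t,v
def atz(n,p,z):
    c,v=ray(n,p); return (c+v*(z-c[2])/v[2])[:2]
def tri(p,q):
    (a,u),(b,w)=ray("top",p),ray("side",q)
    s=np.linalg.lstsq(np.c_[u,-w],b-a,rcond=None)[0]; P,Q=a+u*s[0],b+w*s[1]
    return (P+Q)/2,np.linalg.norm(P-Q)
E
python3 - <<'E'
import numpy as np
from h import *
np.set_printoptions(precision=1,suppress=True)
T=lambda p:((p[0]+.5)/(797/275)-.5+110,(p[1]+.5)/(420/145)-.5+120)
S=lambda p:((p[0]+.5)/2-.5+185,(p[1]+.5)/2-.5+75)
rt=[(119,307),(284,306),(508,313),(711,322),(35,48),(727,127)]
rs=[(74,112),(71,159),(70,299),(65,451),(206,31),(229,457)]
for p,q in zip(rt,rs):
    X,e=tri(T(p),S(q)); print("rim",X,e)
for (n,p),z in zip(zip("1234ts",rt),[198,228,168,138,292,147]): print(n,"top at z",atz("top",T(p),z),"side",atz("side",S(rs["1234ts".index(n)]),z))
mt=[(232,116),(350,122),(467,129.5),(585,136.5),(703,143)]
ms=[(205,212),(210,269),(214,334),(219,411),(225,502)]
A=np.array([atz("top",T(p),51) for p in mt]);B=np.array([atz("side",S(p),51) for p in ms])
print(A,B,np.linalg.norm(np.diff(A,axis=0),axis=1),np.linalg.norm(np.diff(B,axis=0),axis=1))
for p in [(55,233),(752,236),(757,393),(52,393)]: print("board",atz("top",T(p),18))
E
```

```text
rim [447.9 210.2 191.9] 2.410813956895652
rim [448.1  76.6 223.5] 1.7489927362327364
rim [444.8 -99.6 168.1] 1.7612971408561133
rim [ 439.1 -272.3  138.8] 2.6982034137052153
rim [632.8 256.8 282.6] 0.8213231948093208
rim [ 603.9 -290.2  143.5] 1.6285407422608333
1 top at z [446.5 208.6] side [449.6 202.6]
2 top at z [447.1  76.1] side [449.4  71.7]
3 top at z [443.9 -99.7] side [445.6 -99.4]
4 top at z [ 437.8 -272.7] side [ 440.4 -271.7]
t top at z [630.9 253.8] side [630.4 242. ]
s top at z [ 602.4 -289.2] side [ 604.2 -291.8]
[[ 628.1  146.3]
 [ 623.    36. ]
 [ 616.5  -73.4]
 [ 610.5 -183.7]
 [ 604.9 -293.9]] [[ 630.5  144.5]
 [ 625.9   35. ]
 [ 619.2  -73.6]
 [ 612.7 -184.3]
 [ 606.2 -295.4]] [110.5 109.6 110.4 110.4] [109.6 108.8 110.9 111.3]
board [520.5 316.3]
board [ 521.  -346.7]
board [ 373.7 -345.8]
board [371. 312.]
```

Pinhole geometry checks out: mat spacing comes to 110 mm. From left to right the loose vases are C (447.5,207), D (448,75), B (444.5,-99.6) and A (438.7,-272). The tall end is at high y, so D→mat4 (629.6,145.4), C→mat3 (623.7,35.5), B→mat2 (617.7,-74.3) and A→mat1 (611.8,-184.1). I'll close the fingers along world x. First I raise the arm and turn the tool.

```bash
python3 -m handwheel '[[0,0,-50,0,0,0,0],[0,0,-50,0,0,0,0],[0,0,0,0,0,0.163,0],[0,0,0,0,0,0.163,0],[0,0,0,0,0,0.163,0],[0,0,0,0,0,0.163,0],[0,0,0,0,0,0.163,0],[0,0,0,0,0,0.163,0],[0,0,0,0,0,0.163,0],[0,0,0,0,0,0.161,0]]'
cat >> h.py <<'E'
def st(x=None,y=None,z=None):
    from workcell import sensors
    from scipy.spatial.transform import Rotation as Ro
    o=sensors.get_obs(); R=Ro.from_rotvec(o["orientation"]).as_matrix(); p=np.array(o["ee_pos"])
    np.set_printoptions(precision=3,suppress=True)
    print("t",o["t"],"pos",p,"q6",o["qpos"][5],"w",o["width"],"F",o["ft_force"],"g",o["grasp_force"])
    Rd=np.array([[0,1,0],[1,0,0],[0,0,-1.]])
    print("turn to aligned",(Ro.from_matrix(R.T@Rd)).as_rotvec())
    tgt=np.array([p[i] if v is None else v for i,v in enumerate((x,y,z))]); print("tool shift",R.T@(tgt-p))
E
python3 -c "from h import st; st(448,75,320)"
```

```text
t: 1.35
ee_pos: [165.9, 602.3, 322.1]
orientation: [2.227, 2.215, -0.001]
ft_force: [0.2, 0.3, -0.3]
width: 87.7
grasp_force: 0.0
t 1.35 pos [165.862 602.266 322.144] q6 1.288327178516068 w 87.68212259339585 F [ 0.195  0.344 -0.325] g 0.0
turn to aligned [-0.     0.001 -0.005]
tool shift [-525.758  284.934    2.581]
```

```bash
python3 -m handwheel '[[-52.6,28.5,0,0,0,0,0],[-52.6,28.5,0,0,0,0,0],[-52.6,28.5,0,0,0,0,0],[-52.6,28.5,0,0,0,0,0],[-52.6,28.5,0,0,0,0,0],[-52.6,28.5,0,0,0,0,0],[-52.6,28.5,0,0,0,0,0],[-52.6,28.5,0,0,0,0,0],[-52.6,28.5,0,0,0,0,0],[-52.6,28.5,0,0,0,0,0]]' 
python3 -c "from h import st; st(448,75,189)"
```

```text
t: 2.6
ee_pos: [451.4, 74.6, 322.6]
orientation: [-2.222, -2.221, -0.0]
ft_force: [0.7, 0.1, 0.3]
width: 87.5
grasp_force: 0.0
t 2.6 pos [451.399  74.645 322.649] q6 0.13781116070254526 w 87.52031527862559 F [0.723 0.078 0.288] g 0.0
turn to aligned [ 0. -0. -0.]
tool shift [  0.335  -3.414 133.649]
```

```bash
python3 -m handwheel '[[0,-3,0,0,0,0,0],[0,0,30,0,0,0,0],[0,0,40,0,0,0,0],[0,0,34,0,0,0,0],[0,0,20,0,0,0,0],[0,0,10,0,0,0,0],[0,0,0,0,0,0,0]]'
python3 - <<'E'
from workcell import viewer
import cv2,numpy as np
i=viewer.get_image("side")["frame"][80:280,170:340]
j=viewer.get_image("top")["frame"][120:265,110:300]
cv2.imwrite("pics/g1.png",np.hstack([cv2.resize(i,(400,450)),cv2.resize(j,(400,450))]))
E
```

```text
t: 3.48
ee_pos: [447.4, 77.1, 188.4]
orientation: [-2.22, -2.222, 0.001]
ft_force: [-0.4, -0.0, 0.1]
width: 87.8
grasp_force: 0.0
```

View pics/g1.png

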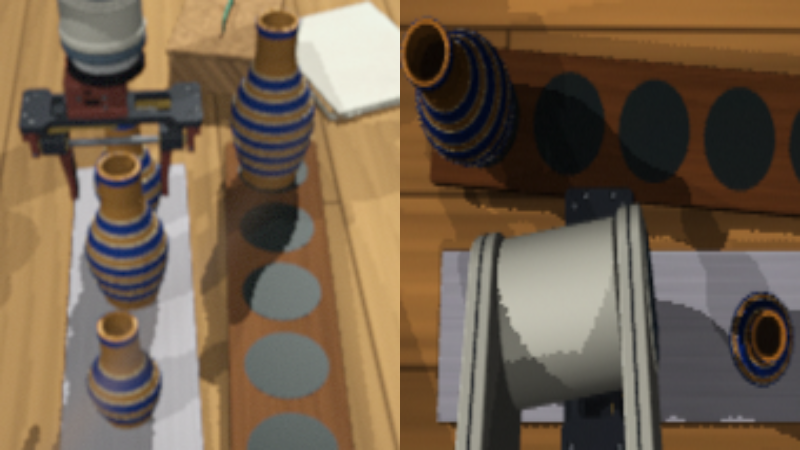

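```bash
python3 - <<'E'
import numpy as np
from h import *
for n in("side","top"):
  d,f=cam(n)
  for P in [(403,77,188),(447,77,188),(491,77,188),(447,77,228),(447,77,268),(447,75,18),(403,110,188)]:
    c=d["R"]@np.array(P)+d["t"]; print(n,P,np.round(f*c[:2]/c[2]+[d["cx"],d["cy"]],1))
E
python3 -c "from h import st; st()"
```

```text
side (403, 77, 188) [203.2 165.5]
side (447, 77, 188) [220.6 164.8]
side (491, 77, 188) [237.9 164. ]
side (447, 77, 228) [219.3 152.9]
side (447, 77, 268) [218.  140.2]
side (447, 75, 18) [225.2 208.9]
side (403, 110, 188) [203.7 156.8]
top (403, 77, 188) [208.7 245.2]
top (447, 77, 188) [209.  225.8]
top (491, 77, 188) [209.4 206.7]
top (447, 77, 228) [207.2 225.4]
top (447, 77, 268) [205.3 224.9]
top (447, 75, 18) [215.9 227.4]
top (403, 110, 188) [194.2 245.1]
t 3.575 pos [448.323  76.943 189.376] q6 0.14324373336292598 w 87.31329072683839 F [ 0.378 -0.417  0.341] g 0.0
turn to aligned [ 0.001 -0.     0.   ]
tool shift [0. 0. 0.]
```

The finger tips appear at (202,167) and (239,160) in side-image pixels, where projection puts them, so they straddle D's collar. Closing.

```bash
python3 -m handwheel '[[0,0,0,0,0,0,1],[0,0,0,0,0,0,1],[0,0,0,0,0,0,1],[0,0,0,0,0,0,1],[0,0,0,0,0,0,1],[0,0,0,0,0,0,1],[0,0,-5,0,0,0,1],[0,0,-15,0,0,0,1],[0,0,-25,0,0,0,1],[0,0,-25,0,0,0,1]]' 
python3 -c "from h import st; st(629.6,147,None)"
```

```text
t: 4.82
ee_pos: [447.6, 76.5, 259.8]
orientation: [-2.221, -2.221, 0.001]
ft_force: [1.0, 0.0, -6.5]
width: 46.5
grasp_force: 30.0
t 4.825 pos [447.575  76.509 259.828] q6 0.1430968591069762 w 46.497427175228005 F [ 0.968  0.004 -6.512] g 29.998784428462386
turn to aligned [-0.001  0.    -0.   ]
tool shift [ 70.497 182.023  -0.113]
```

```bash
python3 -m handwheel '[[6,15,0,0,0,0,1],[12,30,0,0,0,0,1],[12,31,0,0,0,0,1],[12,31,0,0,0,0,1],[12,31,0,0,0,0,1],[10.5,29,0,0,0,0,1],[6,15,0,0,0,0,1],[0,0,15,0,0,0,1],[0,0,10,0,0,0,1],[0,0,0,0,0,0,1]]' 
python3 -c "from h import st; st(629.6,147,221.5)"
```

```text
t: 6.08
ee_pos: [628.0, 146.5, 231.9]
orientation: [-2.22, -2.22, 0.005]
ft_force: [0.0, 0.9, -7.0]
width: 46.2
grasp_force: 30.0
t 6.075 pos [628.021 146.462 231.895] q6 0.2109116795895856 w 46.21041268373159 F [ 0.045  0.855 -6.968] g 29.99890560982749
turn to aligned [-0.004  0.001 -0.   ]
tool shift [ 0.547  1.618 10.388]
```

```bash
python3 -m handwheel '[[0.5,1.5,6,0,0,0,1],[0,0,2,0,0,0,1],[0,0,0,0,0,0,1]]';  python3 -m handwheel '[[0,0,1,0,0,0,1],[0,0,0,0,0,0,1]]';  python3 -m handwheel '[[0,0,1,0,0,0,1],[0,0,0,0,0,0,1]]'; python3 -m handwheel '[[0,0,1,0,0,0,1],[0,0,0,0,0,0,1]]'
```

```text
t: 6.45
ee_pos: [631.4, 147.5, 225.8]
orientation: [2.221, 2.221, 0.0]
ft_force: [-0.1, -0.6, -7.2]
width: 46.4
grasp_force: 30.0
t: 6.7
ee_pos: [631.5, 147.6, 224.8]
orientation: [2.221, 2.221, 0.0]
ft_force: [1.0, -0.0, -7.4]
width: 46.1
grasp_force: 30.0
t: 6.95
ee_pos: [631.4, 147.5, 223.6]
orientation: [-2.221, -2.221, 0.0]
ft_force: [0.4, 0.2, -6.8]
width: 45.9
grasp_force: 30.0
t: 7.2
ee_pos: [631.4, 147.5, 222.6]
orientation: [-2.221, -2.221, 0.0]
ft_force: [-0.4, 0.5, -6.3]
width: 45.8
grasp_force: 30.0
```

```bash
python3 -m handwheel '[[-0.5,-1.5,1,0,0,0,1],[0,0,0,0,0,0,1]]';  python3 -m handwheel '[[0,0,1,0,0,0,1],[0,0,0,0,0,0,1]]';  python3 -m handwheel '[[0,0,1,0,0,0,1],[0,0,0,0,0,0,1]]'
```

```text
t: 7.45
ee_pos: [629.7, 147.0, 221.5]
orientation: [-2.221, -2.221, 0.001]
ft_force: [-0.1, -0.2, -6.6]
width: 46.3
grasp_force: 30.0
t: 7.7
ee_pos: [630.1, 147.1, 220.8]
orientation: [2.221, 2.221, 0.001]
ft_force: [0.2, -0.4, -6.3]
width: 46.2
grasp_force: 30.0
t: 7.95
ee_pos: [630.3, 147.2, 220.7]
orientation: [2.221, 2.221, 0.001]
ft_force: [-2.0, -0.1, 4.2]
width: 46.6
grasp_force: 30.0
```

Contact at TCP z≈220.8. Releasing and rising.

```bash
python3 -m handwheel '[[0,0,0,0,0,0,0],[0,0,0,0,0,0,0],[0,0,0,0,0,0,0],[0,0,0,0,0,0,0],[0,0,-15,0,0,0,0],[0,0,-30,0,0,0,0],[0,0,-30,0,0,0,0],[0,-20,0,0,0,0,0],[0,-40,0,0,0,0,0],[0,-40,0,0,0,0,0]]'
python3 - <<'E'
from workcell import viewer
import cv2,numpy as np
i=viewer.get_image("side")["frame"][80:280,170:340]
cv2.imwrite("pics/p1.png",cv2.resize(i,None,fx=2.5,fy=2.5))
from h import st; st(447.5,207,158)
E
```

```text
t: 9.2
ee_pos: [529.2, 147.0, 295.7]
orientation: [2.221, 2.221, 0.002]
ft_force: [-0.7, -0.1, -0.8]
width: 87.8
grasp_force: 0.0
t 9.25 pos [524.438 146.806 295.334] q6 0.2502070492402457 w 88.00494000813922 F [-3.767 -0.024 -1.501] g 0.0
turn to aligned [-0.003  0.     0.   ]
tool shift [ 60.248 -76.512 137.548]
```

View pics/p1.png

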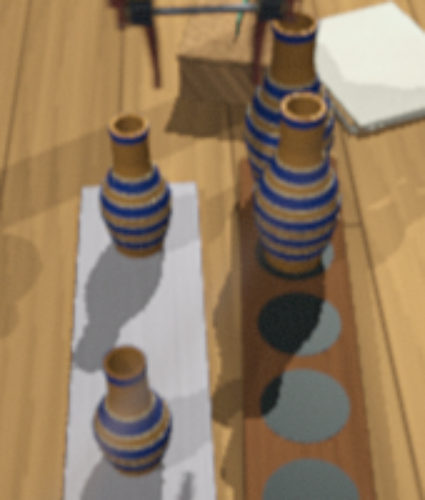

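D stands upright on mat 4 (rim at crop (303,104)), and C is untouched (rim (128,127)). Next, C.

```bash
python3 -m handwheel '[[20,-25,0,0,0,0,0],[20,-26,0,0,0,0,0],[20,-25,0,0,0,0,0],[0,0,40,0,0,0,0],[0,0,40,0,0,0,0],[0,0,20,0,0,0,0],[0,0,0,0,0,0,0]]'; python3 -c "from h import st; st(447.5,207,158)"
```

```text
t: 10.12
ee_pos: [453.6, 206.9, 194.2]
orientation: [-2.221, -2.221, 0.003]
ft_force: [-0.1, -0.2, -0.3]
width: 87.6
grasp_force: 0.0
t 10.125 pos [453.561 206.883 194.227] q6 0.40398402363947833 w 87.62096088569918 F [-0.128 -0.216 -0.291] g 0.0
turn to aligned [-0.002  0.001  0.   ]
tool shift [ 0.147 -5.994 36.238]
```

```bash
python3 -m handwheel '[[0,-6,0,0,0,0,0],[0,0,20,0,0,0,0],[0,0,16,0,0,0,0],[0,0,0,0,0,0,0]]'; python3 -c "from h import st; st(447.5,207,158)"; python3 -m handwheel '[[0,0,0,0,0,0,1],[0,0,0,0,0,0,1],[0,0,0,0,0,0,1],[0,0,0,0,0,0,1],[0,0,0,0,0,0,1],[0,0,0,0,0,0,1],[0,0,-5,0,0,0,1],[0,0,-15,0,0,0,1],[0,0,-25,0,0,0,1],[0,0,-25,0,0,0,1]]'; python3 -c "from h import st; st(623.7,35.5,None)"
```

```text
t: 10.62
ee_pos: [447.4, 206.9, 158.3]
orientation: [-2.221, -2.221, 0.002]
ft_force: [-0.6, 0.6, -0.0]
width: 87.5
grasp_force: 0.0
t 10.625 pos [447.396 206.873 158.269] q6 0.4088811550141282 w 87.49215801489292 F [-0.564  0.567 -0.042] g 0.0
turn to aligned [-0.001  0.001  0.   ]
tool shift [0.127 0.105 0.269]
t: 11.88
ee_pos: [447.8, 207.0, 230.0]
orientation: [2.221, 2.221, -0.0]
ft_force: [0.4, 0.5, -3.7]
width: 42.4
grasp_force: 30.0
t 11.875 pos [447.834 206.957 229.986] q6 0.4088430756864129 w 42.3753074000165 F [ 0.351  0.456 -3.7  ] g 29.992667650803924
turn to aligned [-0.  0.  0.]
tool shift [-171.458  175.865    0.004]
```

```bash
python3 -m handwheel '[[-18,0,0,0,0,0,1],[-34,0,0,0,0,0,1],[-34,0,0,0,0,0,1],[-34,0,0,0,0,0,1],[-34,0,0,0,0,0,1],[-17,0,0,0,0,0,1],[0,0,0,0,0,0,1]]'; python3 -m handwheel '[[0,17,0,0,0,0,1],[0,35,0,0,0,0,1],[0,35,0,0,0,0,1],[0,35,0,0,0,0,1],[0,35,0,0,0,0,1],[0,18,0,0,0,0,1],[0,0,15,0,0,0,1],[0,0,12,0,0,0,1],[0,0,0,0,0,0,1]]'; python3 -c "from h import st; st(623.7,35.5,191)"
```

```text
t: 12.75
ee_pos: [446.9, 34.3, 227.9]
orientation: [-2.224, -2.218, 0.002]
ft_force: [-0.5, 0.3, -5.0]
width: 42.5
grasp_force: 30.0
t: 13.88
ee_pos: [620.9, 36.2, 199.5]
orientation: [-2.219, -2.22, 0.005]
ft_force: [-0.6, 0.3, -5.0]
width: 42.6
grasp_force: 30.0
t 13.875 pos [620.92   36.242 199.544] q6 0.03875823981086298 w 42.64531150231057 F [-0.565  0.304 -4.958] g 29.992320640012622
turn to aligned [-0.004  0.     0.   ]
tool shift [-0.741  2.817  8.532]
```

Run:
```python
from workcell import viewer
import cv2,numpy as np
i=viewer.get_image("side")["frame"][110:260,200:350]
j=viewer.get_image("top")["frame"][120:265,110:300]
cv2.imwrite("pics/g2.png",np.hstack([cv2.resize(i,(450,450)),cv2.resize(j,(350,450))]))
```

```text
(no output)
```

View pics/g2.png

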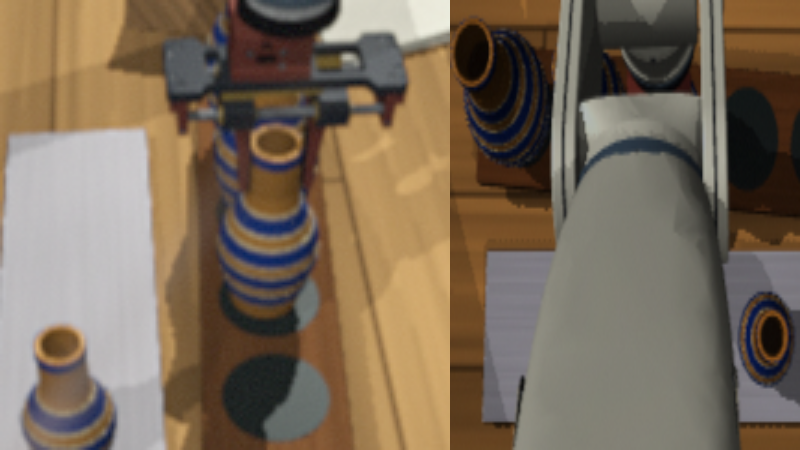

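C hangs upright over mat 3 (foot ≈(268,305) in the crop) and is clear of D. Lowering.

```bash
python3 -m handwheel '[[0,0,4,0,0,0,1],[0,0,0,0,0,0,1]]'; python3 -m handwheel '[[0,0,1,0,0,0,1],[0,0,0,0,0,0,1]]';  python3 -c "from h import st; st(623.7,35.5,190.8)"
```

```text
t: 14.22
ee_pos: [622.8, 36.0, 197.8]
orientation: [2.221, 2.221, 0.0]
ft_force: [0.3, -0.7, -5.4]
width: 42.3
grasp_force: 30.0
t: 14.48
ee_pos: [623.0, 36.0, 196.8]
orientation: [2.221, 2.221, 0.0]
ft_force: [-0.0, 0.6, -5.1]
width: 42.6
grasp_force: 30.0
t 14.475 pos [622.967  36.027 196.777] q6 0.03873584610041342 w 42.56810762993017 F [-0.03   0.553 -5.112] g 29.992429492995143
turn to aligned [ 0. -0. -0.]
tool shift [-0.527  0.732  5.977]
```

```bash
python3 -m handwheel '[[-1,0.7,2,0,0,0,1],[0,0,2,0,0,0,1],[0,0,0,0,0,0,1]]'; python3 -m handwheel '[[0,0,1,0,0,0,1],[0,0,0,0,0,0,1]]'; python3 -m handwheel '[[0,0,1,0,0,0,1],[0,0,0,0,0,0,1]]'
```

```text
t: 14.85
ee_pos: [623.5, 35.0, 192.4]
orientation: [-2.221, -2.221, 0.001]
ft_force: [0.4, -0.2, -4.0]
width: 42.7
grasp_force: 30.0
t: 15.1
ee_pos: [623.6, 35.1, 191.6]
orientation: [-2.221, -2.221, 0.0]
ft_force: [-0.0, 0.5, -3.9]
width: 42.6
grasp_force: 30.0
t: 15.35
ee_pos: [623.8, 35.1, 190.8]
orientation: [2.221, 2.221, 0.0]
ft_force: [-0.3, -1.3, -3.7]
width: 42.6
grasp_force: 30.0
```

```bash
python3 -m handwheel '[[0,0,1,0,0,0,1],[0,0,0,0,0,0,1]]'
```

```text
t: 15.6
ee_pos: [623.9, 35.1, 190.8]
orientation: [2.221, 2.221, 0.001]
ft_force: [-2.9, -0.4, 5.6]
width: 42.6
grasp_force: 30.0
```

```bash
python3 -m handwheel '[[0,0,0,0,0,0,0],[0,0,0,0,0,0,0],[0,0,0,0,0,0,0],[0,0,0,0,0,0,0],[0,0,-15,0,0,0,0],[0,0,-30,0,0,0,0],[0,0,-30,0,0,0,0],[0,-40,0,0,0,0,0],[0,-40,0,0,0,0,0]]'; python3 -m handwheel '[[-27,-20,0,0,0,0,0],[-27,-20,0,0,0,0,0],[-27,-20,0,0,0,0,0],[-27,-20,0,0,0,0,0],[-27,-18,0,0,0,0,0],[0,0,40,0,0,0,0],[0,0,40,0,0,0,0],[0,0,20,0,0,0,0],[0,0,0,0,0,0,0],[0,0,0,0,0,0,0]]'; python3 -c "from h import st; st(444.5,-99.6,128)"
```

```text
t: 16.73
ee_pos: [543.3, 35.1, 266.1]
orientation: [2.221, 2.22, 0.002]
ft_force: [0.5, 0.1, 0.7]
width: 87.7
grasp_force: 0.0
t: 17.98
ee_pos: [446.6, -100.1, 165.9]
orientation: [2.22, 2.22, 0.002]
ft_force: [-0.1, 0.3, 0.5]
width: 87.9
grasp_force: 0.0
t 17.975 pos [ 446.583 -100.143  165.919] q6 -0.24663157913885253 w 87.91125264280892 F [-0.131  0.335  0.465] g 0.0
turn to aligned [0.002 0.    0.   ]
tool shift [ 0.562 -2.153 37.915]
```

```bash
python3 -m handwheel '[[0.5,-2,0,0,0,0,0],[0,0,20,0,0,0,0],[0,0,18,0,0,0,0],[0,0,0,0,0,0,0]]'; python3 -c "from h import st; st(444.5,-99.6,128)"; python3 -m handwheel '[[0,0,0,0,0,0,1],[0,0,0,0,0,0,1],[0,0,0,0,0,0,1],[0,0,0,0,0,0,1],[0,0,0,0,0,0,1],[0,0,0,0,0,0,1],[0,0,-5,0,0,0,1],[0,0,-15,0,0,0,1],[0,0,-25,0,0,0,1],[0,0,-25,0,0,0,1]]'; python3 -c "from h import st; st(617.7,-74.3,None)"
```

```text
t: 18.48
ee_pos: [443.2, -99.3, 126.5]
orientation: [-2.221, -2.221, 0.001]
ft_force: [0.0, -0.3, -0.3]
width: 88.0
grasp_force: 0.0
t 18.475 pos [443.166 -99.285 126.549] q6 -0.24668328098771206 w 87.9958251952774 F [ 0.031 -0.337 -0.329] g 0.0
turn to aligned [-0.001 -0.     0.   ]
tool shift [-0.315  1.332 -1.453]
t: 19.73
ee_pos: [443.4, -99.4, 198.1]
orientation: [-2.221, -2.221, 0.0]
ft_force: [0.5, 0.1, -3.8]
width: 40.4
grasp_force: 30.0
t 19.725 pos [443.446 -99.41  198.069] q6 -0.24672579864530333 w 40.40011892373898 F [ 0.47   0.125 -3.8  ] g 29.99139592749998
turn to aligned [-0. -0.  0.]
tool shift [ 25.102 174.255  -0.024]
```

```bash
python3 -m handwheel '[[3,17,0,0,0,0,1],[5,35,0,0,0,0,1],[5,35,0,0,0,0,1],[5,35,0,0,0,0,1],[5,35,0,0,0,0,1],[2,17,0,0,0,0,1],[0,0,15,0,0,0,1],[0,0,15,0,0,0,1],[0,0,0,0,0,0,1],[0,0,0,0,0,0,1]]'; python3 -c "from h import st; st(617.7,-74.3,158.8)"
```

```text
t: 20.98
ee_pos: [617.2, -74.6, 166.5]
orientation: [-2.221, -2.221, 0.0]
ft_force: [0.2, -0.3, -3.5]
width: 39.9
grasp_force: 30.0
t 20.975 pos [617.214 -74.586 166.526] q6 -0.1391037770392955 w 39.916105355822395 F [ 0.234 -0.285 -3.504] g 29.99184442218393
turn to aligned [-0.001 -0.    -0.   ]
tool shift [0.286 0.49  7.726]
```

```bash
python3 -m handwheel '[[0,0.5,3,0,0,0,1],[0,0,2,0,0,0,1],[0,0,0,0,0,0,1]]'; python3 -m handwheel '[[0,0,1,0,0,0,1],[0,0,0,0,0,0,1]]'; python3 -m handwheel '[[0,0,1,0,0,0,1],[0,0,0,0,0,0,1]]'
```

```text
t: 21.35
ee_pos: [618.1, -74.5, 161.7]
orientation: [2.221, 2.221, 0.0]
ft_force: [-0.4, -0.0, -2.9]
width: 40.2
grasp_force: 30.0
t: 21.6
ee_pos: [618.2, -74.4, 160.7]
orientation: [2.221, 2.221, 0.0]
ft_force: [0.5, -0.4, -4.1]
width: 40.3
grasp_force: 30.0
t: 21.85
ee_pos: [618.1, -74.4, 159.6]
orientation: [-2.221, -2.221, 0.0]
ft_force: [-0.3, -0.1, -3.1]
width: 40.2
grasp_force: 30.0
```

```bash
python3 -m handwheel '[[0,0,1,0,0,0,1],[0,0,0,0,0,0,1]]'; python3 -m handwheel '[[0,0,0.8,0,0,0,1],[0,0,0,0,0,0,1]]'
```

```text
t: 22.1
ee_pos: [618.3, -74.5, 158.8]
orientation: [2.221, 2.221, 0.0]
ft_force: [0.7, 0.6, -3.0]
width: 40.3
grasp_force: 30.0
t: 22.35
ee_pos: [618.5, -74.5, 158.7]
orientation: [2.221, 2.221, 0.001]
ft_force: [-0.9, 0.2, 5.1]
width: 39.8
grasp_force: 30.0
```

```bash
python3 -m handwheel '[[0,0,0,0,0,0,0],[0,0,0,0,0,0,0],[0,0,0,0,0,0,0],[0,0,0,0,0,0,0],[0,0,-15,0,0,0,0],[0,0,-30,0,0,0,0],[0,0,-30,0,0,0,0],[0,-40,0,0,0,0,0],[0,-40,0,0,0,0,0]]'; python3 -m handwheel '[[-38,-20,0,0,0,0,0],[-40,-20,0,0,0,0,0],[-40,-20,0,0,0,0,0],[-40,-20,0,0,0,0,0],[-40,-19,0,0,0,0,0],[0,0,40,0,0,0,0],[0,0,40,0,0,0,0],[0,0,20,0,0,0,0],[0,0,0,0,0,0,0],[0,0,0,0,0,0,0]]'; python3 -c "from h import st; st(438.7,-272.3,98)"
```

```text
t: 23.48
ee_pos: [537.8, -74.5, 234.3]
orientation: [2.22, 2.22, 0.002]
ft_force: [0.0, 0.3, 0.7]
width: 87.7
grasp_force: 0.0
t: 24.72
ee_pos: [439.9, -272.9, 134.2]
orientation: [2.22, 2.22, 0.001]
ft_force: [0.2, 0.7, 0.1]
width: 87.5
grasp_force: 0.0
t 24.725 pos [ 439.946 -272.923  134.171] q6 -0.5783218492016566 w 87.50966613885497 F [0.192 0.727 0.148] g 0.0
turn to aligned [0.002 0.001 0.   ]
tool shift [ 0.659 -1.302 36.169]
```

```bash
python3 -m handwheel '[[0.5,-1,0,0,0,0,0],[0,0,20,0,0,0,0],[0,0,16,0,0,0,0],[0,0,0,0,0,0,0]]'; python3 -c "from h import st; st(438.7,-272.3,98)"; python3 -m handwheel '[[0,0,0,0,0,0,1],[0,0,0,0,0,0,1],[0,0,0,0,0,0,1],[0,0,0,0,0,0,1],[0,0,0,0,0,0,1],[0,0,0,0,0,0,1],[0,0,-5,0,0,0,1],[0,0,-15,0,0,0,1],[0,0,-25,0,0,0,1],[0,0,-25,0,0,0,1]]'; python3 -c "from h import st; st(611.8,-184.1,None)"
```

```text
t: 25.22
ee_pos: [437.6, -271.5, 96.1]
orientation: [-2.22, -2.22, 0.001]
ft_force: [0.0, -0.2, -0.7]
width: 88.0
grasp_force: 0.0
t 25.225 pos [ 437.55  -271.519   96.125] q6 -0.5785585023583586 w 87.98379308885596 F [ 0.001 -0.212 -0.707] g 0.0
turn to aligned [-0.002 -0.001  0.   ]
tool shift [-0.779  1.147 -1.878]
t: 26.48
ee_pos: [438.1, -271.9, 168.4]
orientation: [2.221, 2.221, 0.0]
ft_force: [0.5, 0.0, -2.0]
width: 36.6
grasp_force: 30.0
t 26.475 pos [ 438.102 -271.935  168.402] q6 -0.5785644580662623 w 36.61992179605647 F [ 0.533  0.037 -1.986] g 29.96194730512798
turn to aligned [0. 0. 0.]
tool shift [ 87.832 173.699   0.013]
```

```bash
python3 -m handwheel '[[22,0,0,0,0,0,1],[44,0,0,0,0,0,1],[22,0,0,0,0,0,1],[0,17,0,0,0,0,1],[0,35,0,0,0,0,1],[0,35,0,0,0,0,1],[0,35,0,0,0,0,1],[0,35,0,0,0,0,1],[0,17,0,0,0,0,1],[0,0,10,0,0,0,1]]'; python3 -m handwheel '[[0,0,15,0,0,0,1],[0,0,5,0,0,0,1],[0,0,0,0,0,0,1],[0,0,0,0,0,0,1]]'; python3 -c "from h import st; st(611.8,-184.1,129.8)"
```

```text
t: 27.72
ee_pos: [614.0, -184.0, 156.5]
orientation: [2.22, 2.221, 0.001]
ft_force: [-0.7, -0.0, -2.0]
width: 36.4
grasp_force: 30.0
t: 28.22
ee_pos: [612.2, -184.1, 137.3]
orientation: [2.221, 2.221, 0.0]
ft_force: [-0.1, -0.2, -2.1]
width: 36.9
grasp_force: 30.0
t 28.225 pos [ 612.178 -184.122  137.251] q6 -0.31050938832618774 w 36.9076367375164 F [-0.115 -0.223 -2.097] g 29.962239023298025
turn to aligned [ 0.001  0.    -0.   ]
tool shift [ 0.024 -0.382  7.451]
```

```bash
python3 -m handwheel '[[0,-0.5,3,0,0,0,1],[0,0,2,0,0,0,1],[0,0,0,0,0,0,1]]'; python3 -m handwheel '[[0,0,1,0,0,0,1],[0,0,0,0,0,0,1]]'; python3 -m handwheel '[[0,0,1,0,0,0,1],[0,0,0,0,0,0,1]]'
```

```text
t: 28.6
ee_pos: [611.5, -183.9, 131.8]
orientation: [-2.221, -2.221, 0.0]
ft_force: [-0.2, 0.5, -1.9]
width: 36.6
grasp_force: 30.0
t: 28.85
ee_pos: [611.6, -183.9, 130.8]
orientation: [-2.221, -2.221, 0.0]
ft_force: [-0.1, 0.2, -1.8]
width: 36.6
grasp_force: 30.0
t: 29.1
ee_pos: [611.6, -183.9, 129.8]
orientation: [-2.221, -2.221, 0.0]
ft_force: [0.3, 0.2, -0.6]
width: 36.6
grasp_force: 30.0
```

```bash
python3 -m handwheel '[[0,0,0.8,0,0,0,1],[0,0,0,0,0,0,1]]'
```

```text
t: 29.35
ee_pos: [611.6, -183.9, 129.0]
orientation: [-2.221, -2.221, 0.0]
ft_force: [-0.0, 0.2, -1.7]
width: 36.8
grasp_force: 30.0
```

```bash
python3 -m handwheel '[[0,0,0.7,0,0,0,1],[0,0,0,0,0,0,1]]'
```

```text
t: 29.6
ee_pos: [611.8, -184.0, 128.9]
orientation: [2.221, 2.221, 0.0]
ft_force: [-0.6, 0.1, 3.6]
width: 36.8
grasp_force: 30.0
```

Contact. Releasing and backing off to look.

```bash
python3 -m handwheel '[[0,0,0,0,0,0,0],[0,0,0,0,0,0,0],[0,0,0,0,0,0,0],[0,0,0,0,0,0,0],[0,0,-15,0,0,0,0],[0,0,-30,0,0,0,0],[0,0,-40,0,0,0,0],[0,-40,0,0,0,0,0],[0,-55,0,0,0,0,0],[-30,-45,-20,0,0,0,0]]'; python3 -m handwheel '[[-50,-25,0,0,0,0,0],[-50,-25,0,0,0,0,0],[-50,-25,0,0,0,0,0],[-50,0,0,0,0,0,0],[-50,0,0,0,0,0,0],[0,0,0,0,0,0,0]]'
python3 - <<'E'
from workcell import viewer
import cv2,numpy as np
i=viewer.get_image("side")["frame"];j=viewer.get_image("top")["frame"]
cv2.imwrite("pics/f1.png",cv2.resize(i[75:360,240:345],None,fx=2,fy=2,interpolation=cv2.INTER_CUBIC))
cv2.imwrite("pics/f2.png",cv2.resize(j[120:265,110:385],(797,420),interpolation=cv2.INTER_CUBIC))
E
```

```text
t: 30.85
ee_pos: [469.1, -212.6, 233.4]
orientation: [-2.217, -2.222, 0.001]
ft_force: [1.0, -1.3, -0.0]
width: 87.6
grasp_force: 0.0
t: 31.6
ee_pos: [396.5, -467.2, 234.4]
orientation: [2.223, 2.216, -0.001]
ft_force: [0.4, 1.0, -0.2]
width: 87.6
grasp_force: 0.0
```

View pics/f1.png

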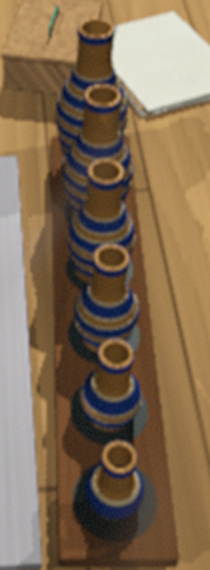

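View pics/f2.png

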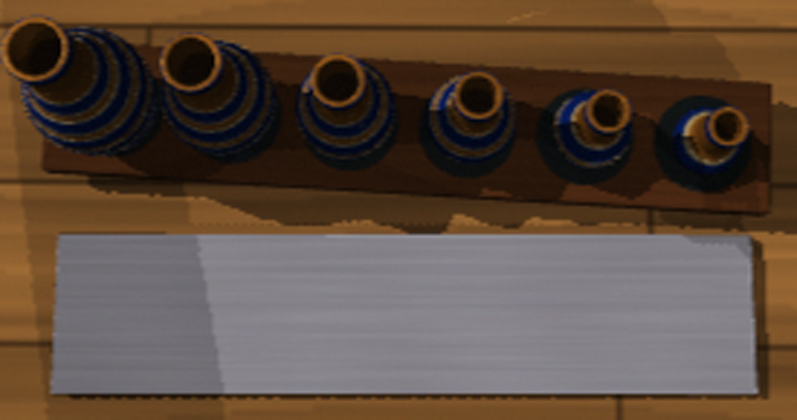

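The row steps down from left to right. Rims in the top crop: (35,48), (192,63), (340,82), (478,96), (605,111), (727,127). Next I compare the rim positions with the mat centres.

Run:
```python
import numpy as np
from h import *
T=lambda p:((p[0]+.5)/(797/275)-.5+110,(p[1]+.5)/(420/145)-.5+120)
S=lambda p:((p[0]+.5)/2-.5+240,(p[1]+.5)/2-.5+75)
M=np.array([(629.6,145.4),(623.7,35.5),(617.7,-74.3),(611.8,-184.1)])
for p,q,z,m in zip([(192,63),(340,82),(478.5,96.5),(605,111)],[(103,98),(106.5,172),(111,258),(116,354)],[260.5,230.5,200.5,170.5],M):
    print(np.round(atz("top",T(p),z)-m,1),np.round(atz("side",S(q),z)-m,1))
```

```text
[-1.6  0.2] [ 0.4 -6.2]
[-2.9  0.2] [ 0.5 -1.1]
[-1.4  0.1] [ 0.7 -1.9]
[-0.8  2.8] [ 0.9 -1.5]
```

All four are within about 3 mm of their mats. The one larger reading, for D from the side view, matches that camera's bias on tall rims. The end vases haven't moved, so I'm handing in.

```bash
python3 -c "from workcell import ctrl; print(ctrl.close_job())"
```

```text
the job is handed in; nothing more can be done
None
```

I stood the four vases upright on their mats, stepping down from the tall end vase to the small one. The top camera puts each within about 3 mm of its mat centre, the end vases did not move, and I handed the job in at about 32 s; no verdict came back.

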